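# Free the adapter plate on the shaker

### The job

On the shaker, swing the yellow bar with the red knob outwards with a fingertip until it stands fully open. Then push the flat aluminium plate along the platform, straight out through the opened end, until about a third of its length (roughly 40 mm) overhangs so its edge can be got hold of later. Only push: never lift the plate or let it fall, and leave the jars, bottle and tip box as they are.

Things in the scene. Friction and masses are not known exactly. Their poses are not given: they have to be found in the camera images.
- shaker: White orbital shaker, fixed. Origin on the bench under the platform's middle; z up, -x is its front with the blue panel, towards the robot; +y runs along the platform to the end closed by the yellow bar. Black platform, level, 190 mm (x) by 340 mm (y), top 100 mm above the bench; thin steel rails at x = +/-88 mm (y -165 to 140 mm) and across the -y end, 19 mm high.
- platform_end (a point): Middle of the platform's +y end (170 mm from the shaker's origin), on its top surface; axes as the shaker's. The plate must overhang past this in +y.
- bar_hinge (a point): The bar's upright hinge pin axis, at half the bar's height (9 mm above the platform top), at the near corner of the +y end: 92 mm towards -x and 9 mm towards +y from platform_end; axes as the shaker's.
- bar_knob (a point): Centre of the top of the red knob, an upright peg 16 mm in diameter and 36 mm tall, on the free end of the bar, 155 mm from the hinge pin. The bar is yellow, 8 mm thick, 10 mm high, its underside 4 mm above the platform top; the knob's top is 40 mm above the platform top.
- bar (a joint): Angle of the bar about its upright hinge, rad. 0 = straight across the platform's end (pointing along the shaker's +x); grows as it swings outwards, counter-clockwise seen from above; near 1.57 it points along the shaker's +y, away from the platform; end stop at 1.7. Light friction (about 0.4 N at the knob), it stays where it is left.
- plate: Loose flat aluminium adapter plate with 12 grey dots, 92 mm (x) by 128 mm (y) by 8 mm thick, about 0.25 kg, lying flat on the platform. Origin at the centre of its underside; y along its length, roughly along the shaker's y, z up. Too wide for most grippers to span.
- plate_lead (a point): Middle of the plate's leading short edge (the one towards the bar), half-way up its thickness; axes as the plate's.
- plate_trail (a point): Middle of the plate's trailing short edge (the one to push on), half-way up its thickness.
- jar_a: Clear jar with red cap, 50 mm diameter, 58 mm tall, standing on the -y end of the platform. Origin at the centre of its base. Leave alone.
- jar_b: A second such jar on the -y end of the platform. Leave alone.
- jar_c: A third such jar, on the bench beyond the shaker. Leave alone.
- reagent: Glass bottle with red cap, 70 mm diameter, 150 mm tall, on the bench beyond the shaker. Origin at the centre of its base. Leave alone.
- tip_box: White and green pipette tip box, 82 by 122 by 51 mm, on the bench beyond the shaker. Origin at the centre of its base. Leave alone.
Mind the look-alikes: they are no part of the job. There is more than one size of the plate; the one meant has the size given above.

How it is judged:
By the outcome, as a careful person would: the job done as asked, in the order asked, and still so for the second after the job is handed in, with the robot touching nothing.
It also fails if it takes over 58 s, if anything falls off the work surface, if the arm or the gripper's body presses on something with over 40 N, if the wrist force passes 120 N, or if a joint passes its speed limit or range.

### The arm

A 6-joint arm with a two-finger parallel gripper is mounted at the origin on the work surface. World frame = base frame: x ahead of the robot, y to its left, z up, the work surface at z = 0. Lengths are in mm, angles in rad, forces in N, time in s.
With the tool pointing down it reaches from about 350 to 975 mm from the base axis. Payload 4.9 kg.
Tool frame: the origin (TCP) lies midway between the tips of the shut fingers; the grasp point (between the pads) lies 19 mm behind it (r.grip_point_offset is the distance from the TCP to the grasp point, in mm); z points along the fingers, y is the line along which they close (so a half turn about z gives the same grasp; the last joint's range is limited). The gripper opens to 85 mm and grips with 20 to 120 N. Pads are 22 mm wide; open, the fingers measure 114 mm over their backs; the gripper's body (76 mm by 85 mm) begins 54 mm behind the grasp point. The pads swing forward as they close: fully open they stand 13 mm farther back than shut.
Start: joints at [-1.272, 0.053, 1.613, -0, 1.476, -0.119], TCP at [253.587, -571.223, 231.304] pointing down, gripper open.
Joint ranges: [-3.01, 3.01], [-1.01, 2.22], [0.06, 2.58], [-1.02, 4.17], [0.09, 2.62], [-3.14, 3.14]. Speed limits (rad/s): [2.57, 2.57, 3.14, 3.14, 3.14, 3.14].

### API

Orientations are given as a rotation vector (axis times angle).
In Python, from bench import sense, imaging, r gives the robot as it stands. The module is installed in compiled form; this text tells all that it offers.
- The arm moves only by the tool servo_tool, never from a script. Its argument "series" is a list of rows, each an object with "offset": the shift along the world's x, y, z in cm, a list of three; "roll": the turn about the world's z in rad. In form: [{"offset": [x, y, z], "roll": roll}, ...]. A call has 1 to 20 rows; each row is the pose to reach, as a shift and turn from the pose commanded when the call began; what a row does not reach only later rows make up. A row lasts 1/8 s, in which the tool goes at most 62.5 mm and 10.7 degrees, less where a joint would pass 70% of its speed; a pose out of reach is approached as far as the arm can. A call with a gripper value outside its range is refused whole. "gripper" is the closure, from -1 (fully open) to 1 (shut), so that 0 is half open, set as the call begins (left out, the last holds). The fingers move at their own pace and stop on an object; "force" is the grip in N (left out, the last holds). Time passes only in rows, so rows that repeat a pose let the fingers close. It gives the time, the measured TCP pose, the force and the opening at its end, in the units of the state.
- sense(): the state, without advancing time (a new reading comes with each control period).
- imaging.snapshot(name): name is "scene" or "side" or "wrist"; returns a dict with "img" (384x512x3 uint8, red, green, blue), "depth" (384x512 float32, mm along the optical axis (not along the pixel's ray), 0 where there is no reading), "K" (3x3 intrinsics, pixels), "R" (3x3) and "t" (3): a world point X has camera coordinates R X + t. Camera axes: x right, y down, z forward; pixel columns grow to the right and rows downward; lengths in mm; the calibration is good to about 2 mm. A picture is of the moment at which its call begins.
- r.sign_off(): hands the job in, once; it reports no verdict.
The state is a dict: "clock": time; "joints": joint angles; "qd": joint speeds; "joint_efforts": joint torques, N m; "tcp_pos": TCP position; "eef_rot": TCP orientation; "ft_force": force on the tool from outside, world axes, zero at the start; "ft_torque": the same for the moment, N m; "gripper_width": opening from 0.0 (shut) to 1.0 (fully open).
Only numpy, scipy, OpenCV 4.12 (cv2) and the standard library are available. Lean on these libraries where they do the work, as an engineer would, in place of code of your own. Each camera call takes 0.05 s, during which the arm holds its last target. There are 200 camera calls.

## Working session

There is one attempt and no reset: what is moved stays moved. The work goes in short steps, Python scripts to look and compute and a tool call to move; the robot and the scene stay as the last step left them, time stands still between calls to the robot, and variables do not carry over. Pictures are saved under pics/ and viewed, on a budget of 10 in all, crops included, one or two more only if the job needs it, and the job is handed in when it is done.

Besides the shell and the picture viewer there is one more tool, called after "Call:" as name([rows], argument=value, ...), one row to a line, values as JSON. servo_tool: Moves the arm, as the interface text tells. Its arguments: {"type":"object","properties":{"series":{"type":"array"},"gripper":{"type":"number"},"force":{"type":"number"}},"required":["series"]}

```bash
mkdir -p pics; cat > h.py <<'E'
import numpy as np, cv2
from bench import sense, imaging, r
def snap(n):
    s=imaging.snapshot(n); np.savez('%s.npz'%n,**s); return s
def px(s,u,v,d=None):
    d=s['depth'][v,u] if d is None else d
    c=np.linalg.inv(s['K'])@[u,v,1]*d
    return s['R'].T@(c-s['t'])
def pxz(s,u,v,z):
    o=-s['R'].T@s['t']; w=s['R'].T@np.linalg.inv(s['K'])@[u,v,1]
    return o+w*(z-o[2])/w[2]
def save(im,n): cv2.imwrite('pics/'+n,cv2.cvtColor(im,cv2.COLOR_RGB2BGR))
E
python3 - <<'E'
from h import *
a=snap('scene');b=snap('side')
save(cv2.resize(a['img'],(800,600)),'a.png');save(cv2.resize(b['img'],(800,600)),'b.png')
print(sense())
E
```

```text
{'clock': 0.1, 'joints': array([-1.27199915e+00,  5.33271837e-02,  1.61416366e+00, -2.12138116e-05,
        1.47599965e+00, -1.18999087e-01]), 'qd': array([-0.00171388, -0.00228705, -0.00359903, -0.00149619,  0.00096098,
       -0.00013885]), 'joint_efforts': array([ 3.46714996e-04, -3.94903851e+01, -3.71363962e+01, -1.48491704e-04,
        3.89182416e-03,  1.84332106e-05]), 'tcp_pos': array([ 253.41931921, -570.69681509,  230.15926323]), 'eef_rot': array([-3.07144658e+00, -6.51121636e-01,  3.00494596e-04]), 'ft_force': array([-0.27780623, -0.26211126, -0.08674648]), 'ft_torque': array([ 0.01473922, -0.01804553, -0.00464767]), 'gripper_width': 1.0001273239182624}
```

View pics/a.png

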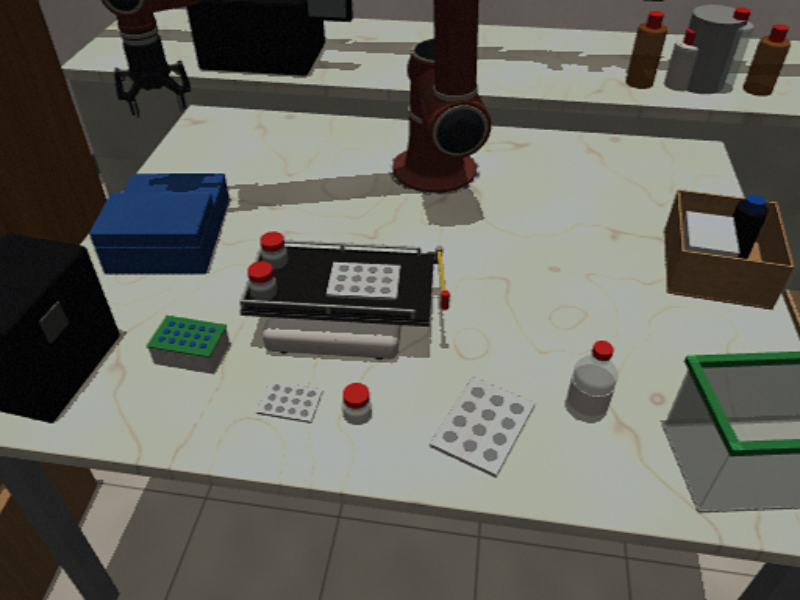

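View pics/b.png

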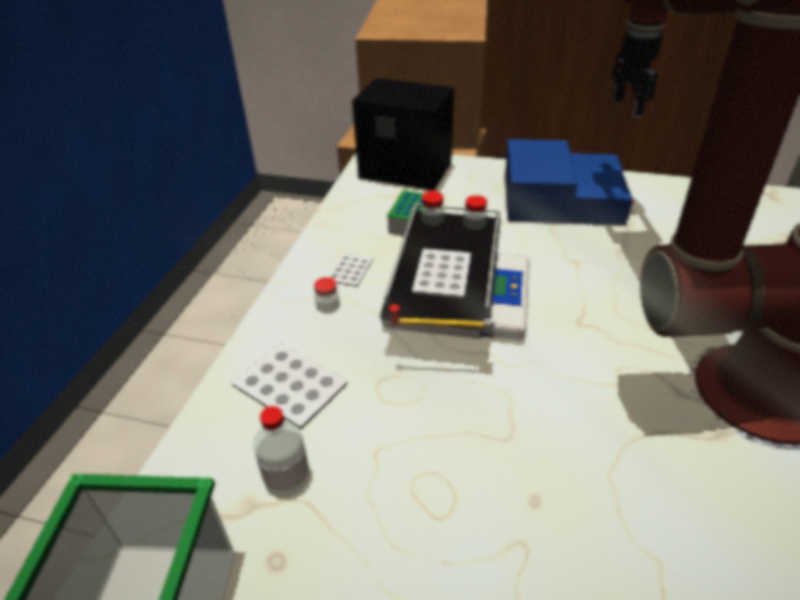

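The scene view has three dotted plates: on the platform at (364,280), a small one on the bench at (290,402) and a large one on the bench at (485,425). I choose the platform one. The red knob is at (445,297), the bar runs from (438,250) to (445,305), and the jars stand at (272,245) and (260,275). I'll check the choice in a close crop.

```bash
python3 - <<'E'
from h import *
a=np.load('scene.npz'); c=a['img'][145:235,145:300]
save(cv2.resize(c,None,fx=5,fy=5,interpolation=cv2.INTER_CUBIC),'c.png')
E
```

```text
(no output)
```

View pics/c.png

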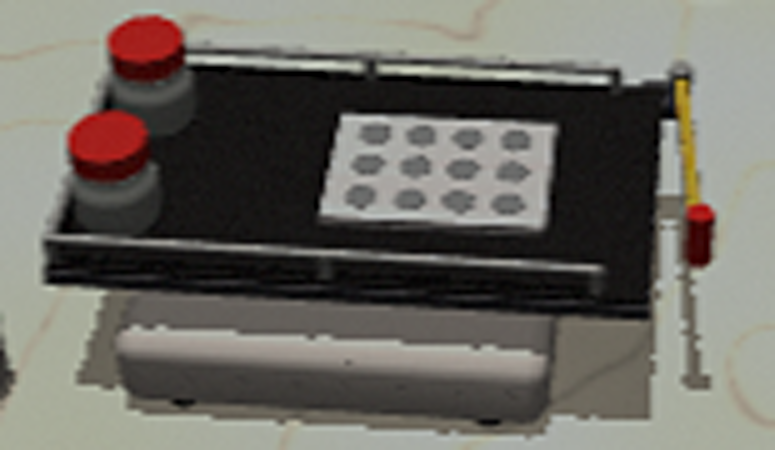

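```bash
python3 - <<'E'
from h import *
a=dict(np.load('scene.npz'))
def f(x,y): return (x+.5)/5-.5+145,(y+.5)/5-.5+145
P={}
for n,x,y,z in [('pl robot -y',340,115,108),('pl robot +y',557,123,108),('pl far +y',547,229,108),('pl far -y',319,221,108),('end far corner',655,306,100),('end robot corner',663,88,100),('hinge top',681,68,118),('bar near hinge',682,85,114),('bar near knob',694,203,114),('knob top',700,211,140),('capA',147,33,158),('capB',110,130,158)]:
    u,v=f(x,y); p=P[n]=pxz(a,u,v,z); q=px(a,int(round(u)),int(round(v))); print(n,p.round(0),'depth',q.round(0))
c=np.mean([P[k] for k in P if k[:2]=='pl'],0);print('plate c',c)
k=list(P)
for i in range(4): d=P[k[(i+1)%4]]-P[k[i]];print(np.linalg.norm(d),np.degrees(np.arctan2(d[1],d[0])))
d=P['end far corner']-P['end robot corner'];print('end',np.linalg.norm(d),np.degrees(np.arctan2(d[1],d[0])))
d=P['knob top']-P['hinge top'];print('bar',np.linalg.norm(d),np.degrees(np.arctan2(d[1],d[0])))
# platform rail ends: rect fit by depth
H,W=a['depth'].shape; v,u=np.mgrid[:H,:W]; D=a['depth'].ravel()
X=(a['R'].T@((np.linalg.inv(a['K'])@np.c_[u.ravel(),v.ravel(),np.ones(H*W)].T*D)-a['t'][:,None])).T
m=(abs(X[:,2]-101)<6)&(D>0)&(abs(X[:,:2]-c[:2]).max(1)<260)
pts=X[m,:2].astype(np.float32);print(m.sum(),np.median(X[m,2]),cv2.minAreaRect(pts),cv2.boxPoints(cv2.minAreaRect(pts)))
E
```

```text
pl robot -y [ 531. -143.  108.] depth [ 530. -142.  106.]
pl robot +y [519. -14. 108.] depth [511. -15. 102.]
pl far +y [612.  -6. 108.] depth [603.  -7. 101.]
pl far -y [ 624. -134.  108.] depth [ 615. -138.   98.]
end far corner [656.  61. 100.] depth [554.  54.  -1.]
end robot corner [467.  44. 100.] depth [457.  43.  93.]
hinge top [469.  54. 118.] depth [464.  55. 115.]
bar near hinge [480.  56. 114.] depth [480.  56. 113.]
bar near knob [584.  74. 114.] depth [584.  73. 114.]
knob top [620.  80. 140.] depth [621.  81. 141.]
capA [ 532. -255.  158.] depth [ 532. -255.  159.]
capB [ 621. -250.  158.] depth [ 620. -250.  155.]
plate c [571.42647536 -73.9846647  108.        ]
129.48870774006286 95.20768454675675
93.16265896706581 4.9167893645898655
128.87799621290225 -84.40845747296693
94.02498610640224 -174.70663120496604
end 189.6518864899328 5.0262571692114495
bar 154.63021889575802 9.525515189507104
3608 100.04222284511692 ((571.0318603515625, -107.93437194824219), (202.17691040039062, 364.68438720703125), 5.3564043045043945) [[ 453.36304    64.174904]
 [ 487.40662  -298.91702 ]
 [ 688.7007   -280.04364 ]
 [ 654.6571     83.04828 ]]
```

The plate measures 129 x 94 mm at z = 108, which matches. The shaker yaw is about 5.1°, the hinge is at (469,53.5), the platform end is at (561.5,52.5), and the bar is already about 4.5° open. I'll shut the fingers and go above the inner side of the knob.

Call:
servo_tool([
  {"offset":[37,61,0],"roll":0},
  {"offset":[37,61,0],"roll":0},
  {"offset":[37,61,0],"roll":0},
  {"offset":[37,61,0],"roll":0},
  {"offset":[37,61,0],"roll":0},
  {"offset":[37,61,0],"roll":0},
  {"offset":[37,61,0],"roll":0},
  {"offset":[37,61,0],"roll":0},
  {"offset":[37,61,0],"roll":0},
  {"offset":[37,61,0],"roll":0},
  {"offset":[37,61,0],"roll":0},
  {"offset":[37,61,0],"roll":0},
  {"offset":[37,61,0],"roll":0},
  {"offset":[37,61,0],"roll":0},
  {"offset":[37,61,0],"roll":0},
  {"offset":[37,61,0],"roll":0},
], gripper=1, force=20)

```text
clock: 2.1
tcp_pos: [623.3, 37.8, 231.5]
eef_rot: [3.074, 0.649, 0.0]
ft_force: [0.1, 0.2, -0.9]
gripper_width: 0.001
```

```bash
python3 - <<'E'
from h import *
s=sense();print(s['clock'],s['tcp_pos'],s['eef_rot'],s['ft_force'],s['gripper_width'])
w=snap('wrist');a=snap('scene')
im=np.hstack([cv2.resize(w['img'],(400,300)),cv2.resize(a['img'][110:245,130:310],(400,300))])
save(im,'d.png')
E
```

```text
2.1 [623.29954843  37.80344693 231.45033811] [3.07366305e+00 6.49273087e-01 1.94074109e-04] [ 0.11503273  0.21365591 -0.93514208] 0.0005888387129389159
```

View pics/d.png

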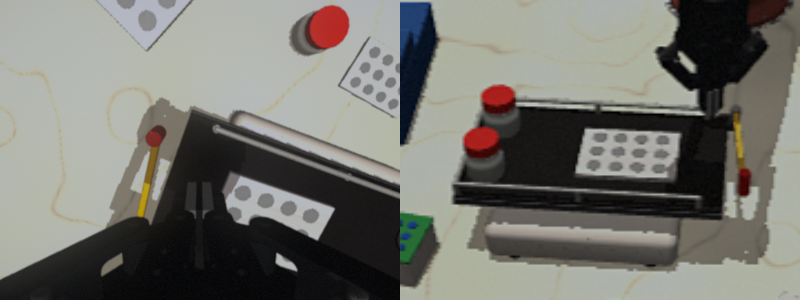

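The wrist half shows the knob at (156,135), clear of the fingertips at (200,195). The scene half shows the shut fingers above the platform. I'll go down beside the knob.

Call:
servo_tool([
  {"offset":[0,0,-4],"roll":0},
  {"offset":[0,0,-8],"roll":0},
  {"offset":[0,0,-10.5],"roll":0},
  {"offset":[0,0,-11.2],"roll":0},
  {"offset":[0,0,-11.2],"roll":0},
])

```text
clock: 2.82
tcp_pos: [623.8, 38.6, 119.7]
eef_rot: [3.073, 0.651, 0.0]
ft_force: [-0.3, -0.9, -0.2]
gripper_width: 0.001
```

```bash
python3 - <<'E'
import numpy as np
h=np.array([469,53.5]);p0=np.array([623.6,38.8])
for i,a in enumerate(np.radians(np.linspace(-5.4,5.1+1.60*57.3,20))):
    print(np.round((h+154*np.array([np.cos(a),np.sin(a)])-p0)/10,1),round(1.24*i/19,2))
E
```

```text
[-0.1  0. ] 0.0
[-0.1  1.5] 0.07
[-0.1  2.9] 0.13
[-0.3  4.3] 0.2
[-0.7  5.7] 0.26
[-1.1  7.1] 0.33
[-1.7  8.4] 0.39
[-2.4  9.7] 0.46
[-3.3 10.9] 0.52
[-4.2 12. ] 0.59
[-5.2 13. ] 0.65
[-6.4 13.9] 0.72
[-7.6 14.7] 0.78
[-8.8 15.4] 0.85
[-10.2  15.9] 0.91
[-11.5  16.4] 0.98
[-13.   16.7] 1.04
[-14.4  16.8] 1.11
[-15.8  16.9] 1.17
[-17.3  16.8] 1.24
```

Call:
servo_tool([
  {"offset":[0,1.5,0],"roll":0.07},
  {"offset":[-0.1,2.9,0],"roll":0.13},
  {"offset":[-0.3,4.3,0],"roll":0.2},
  {"offset":[-0.7,5.7,0],"roll":0.26},
  {"offset":[-1.1,7.1,0],"roll":0.33},
  {"offset":[-1.7,8.4,0],"roll":0.39},
  {"offset":[-2.4,9.7,0],"roll":0.46},
  {"offset":[-3.3,10.9,0],"roll":0.52},
  {"offset":[-4.2,12.0,0],"roll":0.59},
  {"offset":[-5.2,13.0,0],"roll":0.65},
  {"offset":[-6.4,13.9,0],"roll":0.72},
  {"offset":[-7.6,14.7,0],"roll":0.78},
  {"offset":[-8.8,15.4,0],"roll":0.85},
  {"offset":[-10.2,15.9,0],"roll":0.91},
  {"offset":[-11.5,16.4,0],"roll":0.98},
  {"offset":[-13.0,16.7,0],"roll":1.04},
  {"offset":[-14.4,16.8,0],"roll":1.11},
  {"offset":[-15.2,16.9,0],"roll":1.17},
  {"offset":[-15.2,16.9,0],"roll":1.24},
])

```text
clock: 5.2
tcp_pos: [471.5, 208.3, 120.6]
eef_rot: [2.118, 2.319, 0.003]
ft_force: [0.3, -0.4, -1.1]
gripper_width: -0.0
```

```bash
python3 - <<'E'
from h import *
s=sense();print(s['clock'],s['tcp_pos'],s['eef_rot'],s['ft_force'])
a=snap('scene');w=snap('wrist')
im=np.hstack([cv2.resize(w['img'],(400,300)),cv2.resize(a['img'][110:245,150:330],(400,300))])
save(im,'e.png')
E
```

```text
5.2 [471.50826541 208.29794553 120.55241158] [2.11807831 2.31898847 0.0026678 ] [ 0.32695532 -0.41448038 -1.05113001]
```

View pics/e.png

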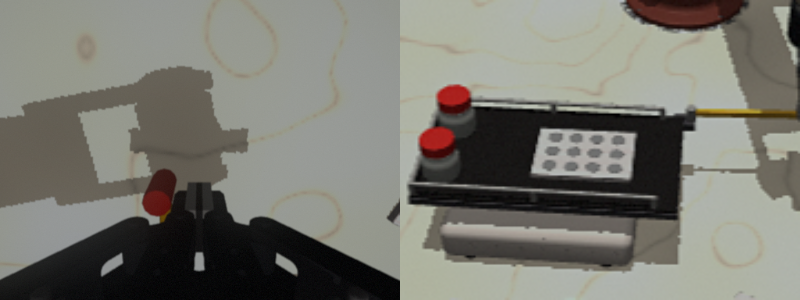

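The wrist half shows the knob at (158,193) against the fingers, and the scene half shows the bar pointing along +y. That puts the bar at about 1.6 rad, so I'll nudge it on towards the stop.

Call:
servo_tool([
  {"offset":[-0.4,0,0],"roll":0},
  {"offset":[-0.8,0,0],"roll":0},
  {"offset":[-1.1,0,0],"roll":0},
  {"offset":[-1.1,0,0],"roll":0},
])

```text
clock: 5.8
tcp_pos: [460.3, 207.8, 119.2]
eef_rot: [-2.123, -2.316, 0.0]
ft_force: [1.1, 0.5, -0.1]
gripper_width: -0.0
```

Call:
servo_tool([
  {"offset":[2,0,0],"roll":0},
  {"offset":[3,0,3],"roll":0},
  {"offset":[4,0,9],"roll":0},
  {"offset":[5,-5,11],"roll":0},
  {"offset":[6.5,-11,11],"roll":0},
  {"offset":[8,-17,11],"roll":0},
  {"offset":[9.5,-23,11],"roll":0},
  {"offset":[11,-29,11],"roll":0},
  {"offset":[11.9,-35,11],"roll":0},
  {"offset":[11.9,-37.4,11],"roll":0},
  {"offset":[11.9,-37.4,9],"roll":0},
  {"offset":[11.9,-37.4,5],"roll":0},
  {"offset":[11.9,-37.4,5],"roll":0},
], gripper=0.3)

```text
clock: 7.42
tcp_pos: [576.5, -163.3, 163.8]
eef_rot: [-2.114, -2.311, 0.004]
ft_force: [-0.2, 0.4, -0.5]
gripper_width: 0.351
```

```bash
python3 - <<'E'
from h import *
s=sense();print(s['clock'],s['tcp_pos'],s['eef_rot'],s['ft_force'],s['gripper_width'])
w=snap('wrist');a=snap('scene')
im=np.hstack([cv2.resize(w['img'],(400,300)),cv2.resize(a['img'][110:245,150:330],(400,300))])
save(im,'f.png')
E
```

```text
7.425 [ 576.479142   -163.25315151  163.84797365] [-2.11418204 -2.3105935   0.00447565] [-0.15042826  0.36404294 -0.45173765] 0.35082309331332373
```

View pics/f.png

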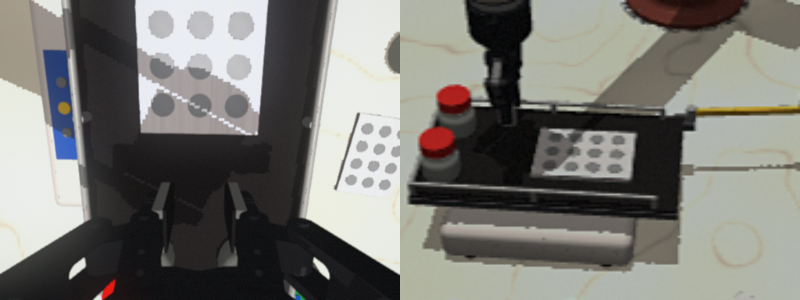

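The plate's trailing edge in the wrist view, (140,133) to (257,135), is square to the fingers, which centre at (200,190). In the scene half the bar is wide open.

```bash
python3 - <<'E'
from h import *
w=dict(np.load('wrist.npz'))
a=pxz(w,140*1.28,133*1.28,108);b=pxz(w,257*1.28,135*1.28,108);print(a,b,(a+b)/2,px(w,190,165),px(w,330,169))
E
```

```text
[ 527.59218128 -140.05106866  108.        ] [ 619.01338554 -133.35089377  108.        ] [ 573.30278341 -136.70098121  108.        ] [ 534.30969037 -135.95386038  109.26490727] [ 620.9982953  -132.17377825  100.85221335]
```

Call:
servo_tool([
  {"offset":[0,0,-3],"roll":0},
  {"offset":[0,0,-5.2],"roll":0},
  {"offset":[0,0,-6.2],"roll":0},
  {"offset":[0,0,-6.2],"roll":0},
  {"offset":[0,0,-6.2],"roll":0},
])

```text
clock: 8.15
tcp_pos: [580.6, -166.5, 109.1]
eef_rot: [2.121, 2.314, 0.001]
ft_force: [0.3, 0.0, 0.4]
gripper_width: 0.348
```

Call:
servo_tool([
  {"offset":[-0.2,0,-0.3],"roll":0},
  {"offset":[-0.2,0,-0.5],"roll":0},
  {"offset":[-0.2,0,-0.7],"roll":0},
  {"offset":[-0.2,0,-0.7],"roll":0},
])

```text
clock: 8.65
tcp_pos: [577.4, -166.2, 100.0]
eef_rot: [-2.122, -2.315, 0.0]
ft_force: [-0.2, -0.1, -0.6]
gripper_width: 0.35
```

Call:
servo_tool([
  {"offset":[0,0,-0.1],"roll":0},
  {"offset":[0,0,-0.2],"roll":0},
  {"offset":[0,0,-0.2],"roll":0},
])

```text
clock: 9.02
tcp_pos: [577.7, -166.3, 99.6]
eef_rot: [-2.123, -2.316, 0.0]
ft_force: [-3.3, 1.3, 7.3]
gripper_width: 0.351
```

Fingers touched the platform at about TCP z = 99.6. I'll lift 3 mm and push along the shaker's +y.

Call:
servo_tool([
  {"offset":[0,0,0.3],"roll":0},
  {"offset":[-0.05,0.5,0.35],"roll":0},
  {"offset":[-0.09,1.0,0.35],"roll":0},
  {"offset":[-0.13,1.5,0.35],"roll":0},
  {"offset":[-0.18,2.0,0.35],"roll":0},
  {"offset":[-0.22,2.5,0.35],"roll":0},
  {"offset":[-0.27,3.0,0.35],"roll":0},
  {"offset":[-0.31,3.5,0.35],"roll":0},
  {"offset":[-0.36,4.0,0.35],"roll":0},
  {"offset":[-0.4,4.5,0.35],"roll":0},
  {"offset":[-0.45,5.0,0.35],"roll":0},
  {"offset":[-0.49,5.5,0.35],"roll":0},
  {"offset":[-0.53,6.0,0.35],"roll":0},
  {"offset":[-0.58,6.5,0.35],"roll":0},
  {"offset":[-0.62,7.0,0.35],"roll":0},
  {"offset":[-0.67,7.5,0.35],"roll":0},
  {"offset":[-0.71,8.0,0.35],"roll":0},
  {"offset":[-0.76,8.5,0.35],"roll":0},
  {"offset":[-0.8,9.0,0.35],"roll":0},
  {"offset":[-0.8,9.0,0.35],"roll":0},
])

```text
clock: 11.52
tcp_pos: [569.6, -75.6, 101.9]
eef_rot: [-2.122, -2.316, -0.001]
ft_force: [-0.6, 1.1, -0.1]
gripper_width: 0.348
```

```bash
python3 - <<'E'
from h import *
w=snap('wrist');a=snap('scene')
print(sense()['tcp_pos'])
im=np.hstack([cv2.resize(w['img'],(400,300)),cv2.resize(a['img'][150:225,200:300],(400,300),interpolation=cv2.INTER_CUBIC)])
save(im,'g.png')
E
```

```text
[569.72444237 -75.98195637 102.00986088]
```

View pics/g.png

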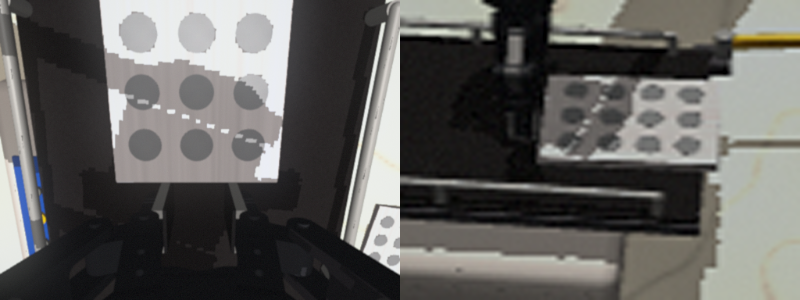

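The plate is still square to the fingers, with its trailing edge at wrist (117,182) to (278,182). Its leading edge, scene half (721,81) to (716,163), is now just past the platform's end.

```bash
python3 - <<'E'
from h import *
a=dict(np.load('scene.npz'));w=dict(np.load('wrist.npz'))
E=np.array([561.5,52.5]);c,s=np.cos(.089),np.sin(.089);Rm=np.array([[c,s],[-s,c]])
for u,v in [(321,81),(316,163),(143,159)]:
    p=pxz(a,200+(u+.5)/4-.5,150+(v+.5)/4-.5,108);print(p,Rm@(p[:2]-E))
for u,v in [(117,182),(278,182)]:
    p=pxz(w,u*1.28,v*1.28,108);print('w',p,Rm@(p[:2]-E))
print('tcp',Rm@(sense()['tcp_pos'][:2]-E))
E
```

```text
[511.58897486  56.54971608 108.        ] [-49.35353388   8.46990703]
[601.3682611  62.6047131 108.       ] [40.60859973  6.52112702]
[615.34461976 -58.18720605 108.        ] [  43.79334756 -115.03496586]
w [522.3618274  -68.35496046 108.        ] [ -49.72516543 -116.8979296 ]
w [613.41332714 -60.37044738 108.        ] [  41.67564671 -117.03790795]
tcp [  -3.22791316 -128.7044488 ]
```

Call:
servo_tool([
  {"offset":[-0.05,0.5,0],"roll":0},
  {"offset":[-0.09,1.0,0],"roll":0},
  {"offset":[-0.13,1.5,0],"roll":0},
  {"offset":[-0.18,2.0,0],"roll":0},
  {"offset":[-0.22,2.5,0],"roll":0},
  {"offset":[-0.25,2.8,0],"roll":0},
  {"offset":[-0.28,3.1,0],"roll":0},
  {"offset":[-0.28,3.1,0],"roll":0},
  {"offset":[-0.28,3.1,0],"roll":0},
])

```text
clock: 12.75
tcp_pos: [566.6, -44.9, 101.6]
eef_rot: [-2.122, -2.315, -0.001]
ft_force: [0.6, -0.1, 0.1]
gripper_width: 0.349
```

Call:
servo_tool([
  {"offset":[0.1,-1,0],"roll":0},
  {"offset":[0.2,-2,0],"roll":0},
  {"offset":[0.2,-2,3],"roll":0},
  {"offset":[0.2,-2,8],"roll":0},
  {"offset":[0,-2,12],"roll":0},
  {"offset":[0,-5,15],"roll":0},
  {"offset":[0,-5,15],"roll":0},
])

```text
clock: 13.62
tcp_pos: [568.2, -97.4, 255.3]
eef_rot: [2.122, 2.309, 0.004]
ft_force: [-0.3, -0.3, 0.1]
gripper_width: 0.354
```

```bash
python3 - <<'E'
from h import *
w=snap('wrist');a=snap('scene')
print(sense()['tcp_pos'],sense()['clock'],sense()['ft_force'])
im=np.hstack([cv2.resize(w['img'],(400,300)),cv2.resize(a['img'][150:225,235:335],(400,300),interpolation=cv2.INTER_CUBIC)])
save(im,'i.png')
E
```

```text
[566.44300209 -95.40512227 250.96184558] 13.725 [ 0.22820912  0.75505389 -0.06187183]
```

View pics/i.png

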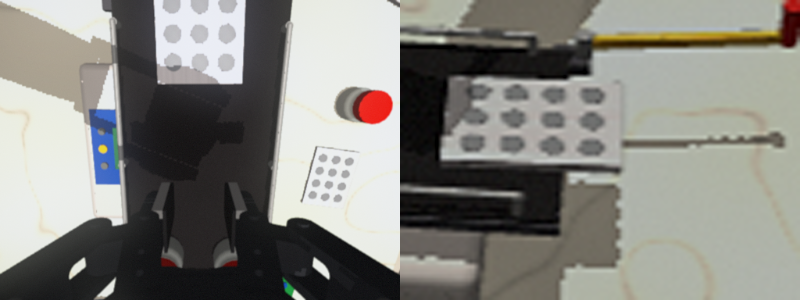

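The plate now overhangs, with its leading edge at scene half (624,83) to (619,166) and its trailing edge at wrist (155,83) to (243,83). The bar runs from (595,42) to the knob at (790,15).

```bash
python3 - <<'E'
from h import *
a=dict(np.load('scene.npz'));w=dict(np.load('wrist.npz'))
E=np.array([561.5,52.5]);c,s=np.cos(.089),np.sin(.089);Rm=np.array([[c,s],[-s,c]])
def f(u,v,z,n):
    p=pxz(a,235+(u+.5)/4-.5,150+(v+.5)/4-.5,z);q=Rm@(p[:2]-E);print(n,p.round(1),q.round(1));return q
f(224,83,108,'lead');f(219,164,108,'lead');f(42,158,108,'trail');f(160,228,100,'end far corner')
for u,v in [(155,83),(243,83)]:
    p=pxz(w,u*1.28,v*1.28,108);print('w trail',Rm@(p[:2]-E))
b1=f(200,42,114,'bar');b2=f(370,37,114,'bar')
print('bar angle',np.arctan2(*(b2-b1)[::-1]))
k=f(391,3,140,'knob')-np.array([-92,9]);print(np.hypot(*k),np.arctan2(k[1],k[0]))
E
```

```text
lead [509.2  88.1 108. ] [-48.9  40.1]
lead [597.9  92.5 108. ] [39.8 36.6]
trail [610.2 -31.2 108. ] [ 41.1 -87.7]
end far corner [659.4  58.3 100. ] [98.1 -2.9]
w trail [-53.02627833 -85.85195142]
w trail [ 42.39394245 -86.28759942]
bar [471.1  66.3 114. ] [-88.8  21.8]
bar [446.2 192.4 114. ] [-102.4  149.6]
bar angle 1.676720104809142
knob [436.3 204.7 140. ] [-111.1  162.8]
154.9435341075735 1.6946456455961592
```

```bash
python3 -c "
from h import *
r.sign_off();print(sense()['clock'])"
```

```text
the job is handed in; nothing more can be done
the job is handed in; nothing more can be done
```

I swung the bar fully open, then pushed the plate about 40 mm out past the opened end, and handed the job in at about 14 s, inside the 58 s limit.

- **Bar:** I pushed the knob with the shut fingertips. In the last picture the bar stands at 1.68–1.69 rad, just short of the 1.7 stop.
- **Plate:** I pushed on the trailing edge with the half-open fingers, along the platform, without lifting. The last checks put the overhang at 37–40 mm (scene camera, leading edge) and about 42 mm (wrist camera, trailing edge plus 128 mm). They disagree by a few mm, within what the calibration allows. The plate lies flat and nearly square.
- **Forces:** The highest force I read was about 8 N, when the fingers touched the platform to find its height.
- **Other things:** I kept clear of the jars, bottle and tip box. I did not re-measure them at the end. The arm finished raised and touching nothing.

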